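# Uncover the hot casserole with the lid lifter

### The job

The casserole has just come out of the oven and is too hot to touch. Take the lid lifter from its stand, hook both prongs under the middle of the lid's loop, lift the lid off, keeping it level, and lower it (do not drop it) onto the middle of the empty cork trivet; then hang the lifter back in its stand. Do not touch the lid or the casserole with the gripper, leave the casserole where it stands, and do not disturb the mug, the jam jar or the lemon.

Things in the scene. Friction and masses are not known exactly. Their poses are not given: they have to be found in the camera images.
- lifter: lid lifter, 0.22 kg, origin at the middle of its dark wooden grip: a flat-sided bar 22 mm thick (x), 130 mm long (y), 26 mm high (z), to be gripped across its x faces at the middle. Under it a steel stem goes down, bends 25 mm back to -x and splits into two hooked prongs (7 mm round bar, y = -14 and +14 mm) that come forward under the grip, open towards +x. Lowest point 93.5 mm below the origin.
- hook_seat (a point): middle of the lifter's hook saddle (upper face), 86.5 mm straight below the grip's middle; the saddle is level over x -7 to +7 mm. The upright part of the prongs behind it ends at x = -17 mm.
- prong_tips (a point): midway between the upturned tips of the lifter's two prongs, on their top: 12 mm above the saddle and 20 mm in front of it (tips end at x = +23.5 mm)
- stand: black steel stand of the lifter, fixed; foot 100 x 150 x 8 mm, origin at the middle of its underside. Two 9 mm uprights at y = -52 and +52 mm, each with a cradle open upward (30 mm wide in x, sloping out to 54 mm; tips at z = 137 mm). The lifter hangs with its grip's ends in both cradles, hooks between the uprights, x axes alike, its origin then at x = 0, y = 0, z = 130 mm of the stand.
- lid: round dark teal lid, 163 mm across, about 0.42 kg, balanced about its middle; its yaw is within 0.7 rad of the robot's heading. Origin at the centre of the flange's underside; below it a plug 136 mm across, 6 mm deep; dome top at z = 16 mm. A steel loop of 10 mm round bar spans the middle along the lid's y, legs at y = -46 and +46 mm. Hook it along the lid's x.
- loop (a point): middle of the loop's top bar (on its axis), 55 mm above the lid's origin. The bar is straight and level from y = -30 to +30 mm; 34 mm are free between its underside (z = 50 mm of the lid) and the dome.
- casserole: round dark teal casserole, loose, 1.9 kg, 160 mm across, 75 mm high, standing on a cork trivet of its own, with two side lugs on its y axis (215 mm over the lugs); a loaf inside. Origin at the centre of its foot. The lid's flange lies on its rim (lid origin 75 mm above the casserole's); the plug has 6 mm of play all round.
- lid_trivet: the empty round cork trivet, 180 mm across and 12 mm thick, fixed at its place for the run; origin at the centre of its underside. A lid lying on it has its origin 18 mm above the trivet's origin.
- used_mug: dotted mug, 91 mm high, a bystander; origin at the centre of its foot
- jam_jar: jam jar, 62 mm across and 99 mm high, a bystander; origin at the centre of its foot
- lemon: lemon, 83 x 58 mm, a bystander; origin at its underside

How it is judged (in metres and radians):
On the way, in this order (a step that is already met when the one before it is completed fails the run):
1. the lid hangs level on the lifter, its middle between the two prongs, clear of the casserole (z of lid in the frame of casserole above 0.092 m and contact force between lifter and lid above 1.5 N and angle between lid's own z axis and vertical below 0.13 rad and y of hook_seat in the frame of lid between -0.014 and 0.014 m), for 0.2 s.
2. the lid lies in the middle of the empty trivet (horizontal distance between lid and lid_trivet below 0.022 m and z of lid in the frame of lid_trivet below 0.022 m and angle between lid's own z axis and vertical below 0.05 rad and contact force between lid and lid_trivet above 1.5 N), for 0.2 s.
At the end, for the whole second after the job is handed in: The lid lies flat (0.05 rad) and at rest on the empty cork trivet, centres within 22 mm; the lifter hangs upright and at rest in both cradles of its stand (10 mm across, 12 mm along), clear of the lid; the casserole is within 25 mm of its first place (horizontal distance between lid and lid_trivet below 0.022 m and z of lid in the frame of lid_trivet between 0.014 and 0.022 m and angle between lid's own z axis and vertical below 0.05 rad and linear speed of each of lid, lifter below 0.02 m/s and x of lifter in the frame of stand between -0.01 and 0.01 m and y of lifter in the frame of stand between -0.012 and 0.012 m and z of lifter in the frame of stand between 0.125 and 0.135 m and angle between lifter's own z axis and vertical below 0.1 rad and contact force between lifter and lid below 0.05 N and distance of casserole from where it was at the start of the episode below 0.025 m); the robot touches nothing.
It fails at once if the gripper or arm touches the hot lid or casserole (contact force between any of the fingers, the arm and lid above 0.5 N or contact force between any of the fingers, the arm and casserole above 0.5 N).
It fails at once if the lid tips by more than 0.25 rad (14 degrees) (angle between lid's own z axis and vertical above 0.25 rad).
It fails at once if the lid is dropped or slammed onto the trivet (faster than 0.35 m/s within 20 mm above it) (horizontal distance between lid and lid_trivet below 0.1 m and z of lid in the frame of lid_trivet below 0.038 m and linear speed of lid above 0.35 m/s).
It fails at once if the casserole is dragged more than 25 mm or tipped (distance of casserole from where it was at the start of the episode above 0.025 m or angle between casserole's own z axis and vertical above 0.15 rad).
It fails at once if the mug, jam jar or lemon is pushed by more than 20 mm (distance of any of used_mug, jam_jar, lemon from where it was at the start of the episode above 0.02 m).
It also fails if it takes over 70 s, if anything falls off the work surface, if the arm or the gripper's body presses on something with over 40 N, if the wrist force passes 120 N, or if a joint passes its speed limit or range.

### The arm

A 6-joint arm with a two-finger parallel gripper is mounted at the origin on a cart in front of the work surface, level with it; the furniture and walls round the work are solid. World frame = base frame: x ahead of the robot, y to its left, z up, the work surface at z = 0. Lengths are in mm, angles in rad, forces in N, time in s.
With the tool pointing down it reaches from about 400 to 925 mm from the base axis. Payload 12.5 kg.
Tool frame: the origin (TCP) lies where the fingers leave the gripper's body, on its centre line; the fingertips stand 78 mm ahead of it and the grasp point (between the pads) lies 59 mm ahead of it; z points along the fingers, y is the direction in which the jaws open and shut (so a half turn about z gives the same grasp; the last joint's range is limited). The gripper opens to 95 mm and grips with 3 to 60 N. Pads are 20 mm wide; open, the fingers measure 119 mm over their backs; the gripper's body (75 mm by 180 mm) begins 59 mm behind the grasp point.
Start: joints at [-1.229, 0.491, 1.559, -0, 1.092, -0.106], TCP at [270.637, -563.377, 292.261] pointing down, gripper open.
Joint ranges: [-3.1, 3.1], [-0.84, 2.19], [0.05, 2.79], [-1.13, 4.28], [0.06, 2.93], [-2.69, 2.69]. Speed limits (rad/s): [2.22, 2.22, 2.79, 3.14, 3.14, 3.14].

### API

Orientations are given as a unit quaternion [w, x, y, z].
In Python, from cell import sensors, eyes, r gives the robot as it stands.
- The arm moves only by the shell command python3 -m pendant 'ROWS'. ROWS is JSON, a list that holds one entry, the list of rows, each a list of 5 numbers: the shift along the world's x, y, z in mm, then the turn about the world's z in rad, then the finger opening in mm, from 0 to 95.1. A call has 1 to 20 rows; each row is the pose to reach, as a shift and turn from the pose commanded when the call began; what a row does not reach only later rows make up. A row lasts 1/10 s, in which the tool goes at most 50 mm and 8.59 degrees, less where a joint would pass 70% of its speed; a pose out of reach is approached as far as the arm can. A call with a gripper value outside its range is refused whole. The fingers move at their own pace and stop on an object; the grip force is fixed at half the most. Time passes only in rows, so rows that repeat a pose let the fingers close. It gives the time, the measured TCP pose, the force and the opening at its end, in the units of the state.
- sensors.state(): the state, without advancing time (a new reading comes with each control period).
- eyes.capture(name): name is "side" or "top" or "wrist"; returns a dict with "frame" (384x512x3 uint8, blue, green, red), "K" (3x3 intrinsics, pixels), "camera_from_world" (4x4, takes a point from world to camera coordinates); the wrist camera has in their place "tool_from_camera" (4x4, takes a point from camera to tool coordinates, whose origin is the TCP and whose axes are the flange's). Camera axes: x right, y down, z forward; pixel columns grow to the right and rows downward; lengths in mm; the calibration is good to about 2 mm. The wrist camera is an equidistant fisheye: a pixel r from the principal point sees the ray r / f radians off the axis. A picture is of the moment at which its call begins: read the wrist's pose just before it. There is no depth.
- r.sign_off(): hands the job in, once; it reports no verdict.
The state is a dict: "clock": time; "q": joint angles; "joint_vel": joint speeds; "joint_torque": joint torques, N m; "eef_pos": TCP position; "eef_rot": TCP orientation; "force": force on the tool from outside, world axes, zero at the start; "ft_torque": the same for the moment, N m; "width": finger opening in mm.
Only numpy, scipy, OpenCV 4.12 (cv2) and the standard library are available. Lean on these libraries where they do the work, as an engineer would, in place of code of your own. Each camera call takes 0.05 s, during which the arm holds its last target. There are 200 camera calls.

## Working session

There is one attempt and no reset: what is moved stays moved. The work goes in short steps, Python scripts to look and compute and a shell command to move; the robot and the scene stay as the last step left them, time stands still between calls to the robot, and variables do not carry over. Pictures are saved under pics/ and viewed, about 8 in all and at most 12, crops included, and the job is handed in when it is done.

```bash
mkdir -p pics && ls
cat > h.py <<'E'
import numpy as np, cv2
from cell import sensors, eyes, r
def snap(n,f):
    c=eyes.capture(n); cv2.imwrite(f'pics/{f}.png',c['frame']); np.savez(f'pics/{f}.npz',**{k:v for k,v in c.items()}); return c
def ray(c,u,v):
    M=np.array(c['camera_from_world']);R=M[:3,:3];t=M[:3,3]
    d=R.T@np.linalg.inv(c['K'])@[u,v,1]; return -R.T@t, d/np.linalg.norm(d)
def onz(c,u,v,z):
    o,d=ray(c,u,v); return o+d*(z-o[2])/d[2]
def proj(c,p):
    M=np.array(c['camera_from_world']); q=M[:3,:3]@np.array(p)+M[:3,3]; w=c['K']@q; return w[:2]/w[2]
E
python3 - <<'E'
from h import *
a=snap('top','top0');b=snap('side','side0')
for c in(a,b): print(c['K'],ray(c,256,192))
print(sensors.state())
im=np.hstack([a['frame'],b['frame']]); 
cv2.imwrite('pics/t0.png',cv2.resize(a['frame'],(800,600),interpolation=cv2.INTER_CUBIC));cv2.imwrite('pics/s0.png',cv2.resize(b['frame'],(800,600),interpolation=cv2.INTER_CUBIC))
E
```

```text
pics
[[492.40590715   0.         253.91853128]
 [  0.         492.40590715 191.17278079]
 [  0.           0.           1.        ]] (array([ 100.96210045,  -86.72280749, 1507.4929498 ]), array([ 0.30165301,  0.01502225, -0.95329943]))
[[403.81948561   0.         257.21241856]
 [  0.         403.81948561 197.08867323]
 [  0.           0.           1.        ]] (array([451.25648326, 790.74061167, 858.95760745]), array([ 0.0572392 , -0.75293166, -0.65560476]))
{'clock': 0.1, 'q': array([-1.22858390e+00,  4.91482309e-01,  1.55940699e+00,  8.79672437e-06,
        1.09167178e+00, -1.05582373e-01]), 'joint_vel': array([-4.95746352e-04, -2.30233387e-03, -6.63755623e-04, -7.87779746e-05,
        3.47193207e-04,  2.41417377e-03]), 'joint_torque': array([ 3.66391323e-04, -6.13625693e+01, -2.58604252e+01,  6.93330145e-02,
        4.70270554e-02, -5.29893202e-05]), 'eef_pos': array([ 270.595712  , -563.22801303,  291.7243215 ]), 'eef_rot': array([-4.81285315e-04,  9.75039848e-01,  2.22029414e-01, -5.32808960e-05]), 'force': array([ 0.55646958, -0.28967424, -0.15812066]), 'ft_torque': array([-0.02998889, -0.02506624, -0.03152723]), 'width': 95.20430668429256}
```

View pics/t0.png

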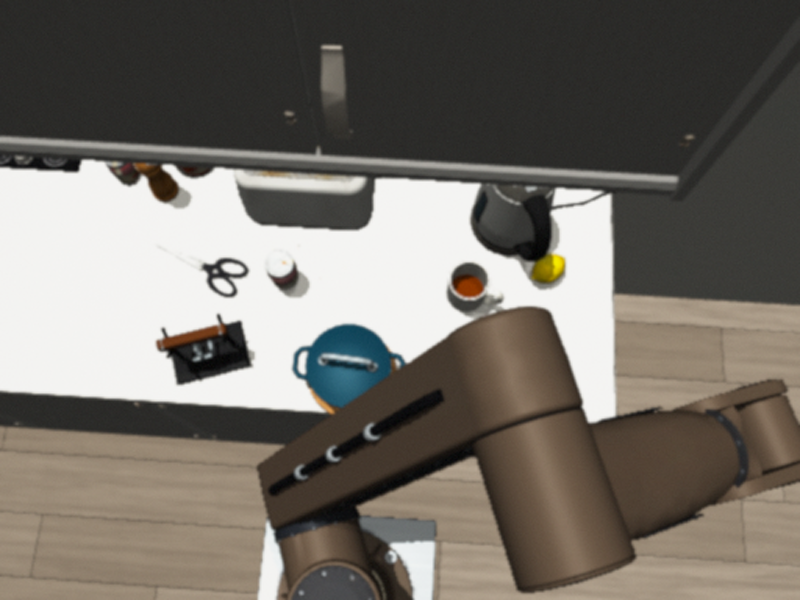

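View pics/s0.png

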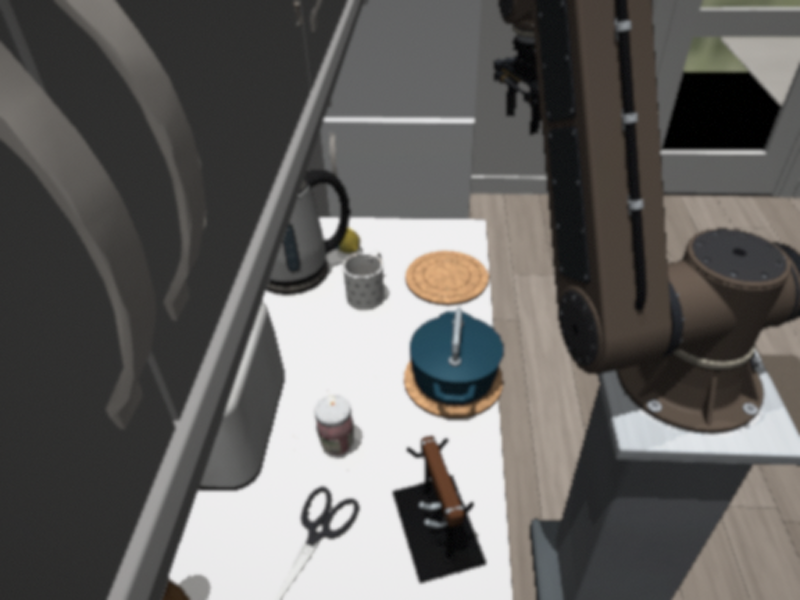

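The top view shows the stand and lifter at about (205,345) of 800x600, the lid loop from (320,357) to (375,366), and the overhead cabinet beyond row 150. The trivet is hidden under the arm there. In the side view the trivet is at (447,277), the loop at about (456,335) and the grip runs from (428,440) to (452,518).

```bash
cat > m.py <<'E'
from h import *
L=lambda f:dict(np.load(f'pics/{f}.npz'))
t=L('top0');s=L('side0')
def mask(c,box,f):
    x0,y0,x1,y1=[int(v*.64) for v in box]; h=cv2.cvtColor(c['frame'],cv2.COLOR_BGR2HSV).astype(int); m=np.zeros(h.shape[:2],np.uint8)
    m[y0:y1,x0:x1]=f(h)[y0:y1,x0:x1]*255
    n,l,st,ce=cv2.connectedComponentsWithStats(m); k=1+np.argmax(st[1:,4]); return (l==k).astype(np.uint8)
br=lambda h:(h[...,0]<15)&(h[...,1]>110)&(h[...,2]>40)
for c,b in((t,(140,300,260,390)),(s,(400,420,480,540))):
    m=mask(c,b,br); p=cv2.findNonZero(m); rc=cv2.minAreaRect(p); print('grip',m.sum(),rc)
    q=cv2.boxPoints(rc); 
    for u in list(q)+[rc[0]]: print(u/.64,onz(c,*u,130)[:2].round(1),onz(c,*u,143)[:2].round(1))
# lid loop: bright low saturation in the lid
lo=lambda h:(h[...,2]>110)&(h[...,1]<110)
for c,b in((t,(310,340,385,380)),(s,(445,305,470,370))):
    m=mask(c,b,lo); rc=cv2.minAreaRect(cv2.findNonZero(m)); print('loop',m.sum(),rc,[ (u/.64).round(0).tolist() for u in cv2.boxPoints(rc)])
    print([onz(c,*u,142)[:2].round(1).tolist() for u in list(cv2.boxPoints(rc))+[rc[0]]])
orr=lambda h:(h[...,0]>5)&(h[...,0]<20)&(h[...,1]>80)&(h[...,2]>100)
m=mask(s,(395,245,495,310),orr); cs,_=cv2.findContours(m,0,1); pts=np.array([onz(s,*p,12)[:2] for p in cs[0][:,0]],np.float32); print('trivet',cv2.minEnclosingCircle(pts),cv2.fitEllipse(pts))
# lid flange in side
te=lambda h:(h[...,0]>85)&(h[...,0]<115)&(h[...,1]>120)
for c,b,in((t,(290,315,410,420)),):
    m=mask(c,b,te);m=cv2.morphologyEx(m,cv2.MORPH_CLOSE,np.ones((9,9))); m=cv2.morphologyEx(m,cv2.MORPH_OPEN,np.ones((21,21)));cs,_=cv2.findContours(m,0,1); pts=np.array([onz(c,*p,89)[:2] for p in max(cs,key=len)[:,0]],np.float32); print('lid',cv2.minEnclosingCircle(pts),cv2.fitEllipse(pts))
# black foot of stand in side: 
bk=lambda h:(h[...,2]<45)
for c,b in((t,(165,310,260,395)),(s,(385,470,495,590))):
    m=mask(c,b,bk);m=cv2.morphologyEx(m,cv2.MORPH_CLOSE,np.ones((15,15))); cs,_=cv2.findContours(m,0,1); pts=np.array([onz(c,*p,8)[:2] for p in max(cs,key=len)[:,0]],np.float32); print('foot',cv2.minAreaRect(pts))
v=np.hstack([cv2.resize(t['frame'][180:280,80:270],(400,210),interpolation=2),cv2.resize(s['frame'][180:380,230:330],(300,600),interpolation=2)[:210]])
# bystanders
for nm,c,u,z in(('mug',s,(365,303),0),('jar',s,(336,450),0),('lemon',t,(548,268),25),('kettle',t,(512,250),60)): print(nm,onz(c,u[0]*.64,u[1]*.64,z)[:2].round())
E
python3 m.py
```

```text
grip 251 ((124.0882568359375, 214.85296630859375), (6.5484619140625, 41.47359085083008), 75.96376037597656)
[161.21327 338.60297] [433.7 370.7] [430.5 366.4]
[224.08093 322.88608] [471.1 258.7] [467.6 255.5]
[226.56255 332.81256] [452.5 251.6] [449.1 248.4]
[163.69489 348.52945] [415.2 363.2] [412.3 358.9]Traceback (most recent call last):
  File "m.py", line 12, in <module>
    for u in list(q)+[rc[0]]: print(u/.64,onz(c,*u,130)[:2].round(1),onz(c,*u,143)[:2].round(1))
                                    ~^~~~
TypeError: unsupported operand type(s) for /: 'tuple' and 'float'
```

```bash
sed -i 's/print(u\/.64,/print(np.array(u)\/.64,/' m.py && python3 m.py
```

```text
grip 251 ((124.0882568359375, 214.85296630859375), (6.5484619140625, 41.47359085083008), 75.96376037597656)
[161.21327 338.60297] [433.7 370.7] [430.5 366.4]
[224.08093 322.88608] [471.1 258.7] [467.6 255.5]
[226.56255 332.81256] [452.5 251.6] [449.1 248.4]
[163.69489 348.52945] [415.2 363.2] [412.3 358.9]
[193.88790131 335.70775986] [443.  311.2] [439.8 307.5]
grip 401 ((281.3013610839844, 303.636962890625), (42.60297775268555, 10.65074348449707), 69.44395446777344)
[420.05563 446.1901 ] [468.9 262.7] [468.6 272.1]
[435.63782 440.34674] [447.4 251.8] [447.5 261.4]
[459.01114 502.67545] [415.8 348.2] [416.4 356.1]
[443.42896 508.5188 ] [435.8 357.5] [436.  365.2]
[439.53337669 474.43275452] [441.3 307.1] [441.5 315.8]
loop 152 ((220.0, 229.5), (7.0, 34.0), 90.0) [[317.0, 353.0], [370.0, 353.0], [370.0, 364.0], [317.0, 364.0]]
[[422.0, 78.9], [428.2, -17.7], [407.9, -19.2], [401.7, 77.0], [415.0, 29.8]]
loop 203 ((291.5, 209.5), (29.0, 15.0), 90.0) [[444.0, 305.0], [467.0, 305.0], [467.0, 350.0], [444.0, 350.0]]
[[438.1, -23.0], [398.0, -24.4], [400.3, 84.3], [437.4, 85.7], [418.5, 32.8]]
trivet ((431.0667419433594, -264.0954284667969), 88.12738800048828) ((431.4381408691406, -264.2599182128906), (170.86793518066406, 171.52603149414062), 128.72267150878906)
lid ((419.1936950683594, 29.73657989501953), 77.76158905029297) ((421.130126953125, 31.434715270996094), (134.6543426513672, 151.3708953857422), 28.902402877807617)
foot ((438.8910827636719, 314.6552734375), (88.7632064819336, 149.0866241455078), 20.55415153503418)
foot ((445.19866943359375, 299.9300537109375), (94.94386291503906, 167.3642120361328), 18.487628936767578)
mug [ 598. -184.]
jar [609. 182.]
lemon [ 658. -362.]
kettle [ 679. -282.]
```

```bash
python3 -m pendant '[[[30,60,20,0.14,95],[60,120,40,0.29,95],[80,180,60,0.43,95],[90,230,70,0.58,95],[100,280,80,0.7,95],[110,330,80,0.85,95],[120,380,80,1.0,95],[120,430,80,1.1,95],[120,480,80,1.2,95],[120,530,80,1.3,95],[120,580,80,1.43,95],[120,620,80,1.43,95],[120,670,80,1.43,95],[120,720,80,1.43,95],[120,740,80,1.43,95],[120,740,80,1.43,95],[120,740,80,1.43,95]]]'
python3 - <<'E'
from h import *
st=sensors.state();print(st)
w=snap('wrist','w1');np.savez('pics/w1s.npz',p=st['eef_pos'],q=st['eef_rot']);print(w['K'],w['tool_from_camera'])
cv2.imwrite('pics/w1v.png',cv2.resize(w['frame'],(800,600),interpolation=2))
E
```

```text
clock: 1.8
eef_pos: [390.2, 178.7, 371.9]
eef_rot: [-0.0, 0.589, 0.808, -0.0]
force: [-0.2, 0.2, 0.1]
width: 95.2
{'clock': 1.8, 'q': array([ 2.75240207e-01,  1.19822065e-01,  1.88824064e+00,  2.42645291e-04,
        1.13407871e+00, -3.56109807e-02]), 'joint_vel': array([-0.06644053, -0.01444131,  0.02604732, -0.01038996,  0.00020968,
       -0.05576753]), 'joint_torque': array([ 2.32471213e+00, -3.50851250e+01, -2.71216911e+01,  2.39957711e-01,
        2.96859420e-02,  7.07983766e-01]), 'eef_pos': array([390.23010335, 178.72596957, 371.93783532]), 'eef_rot': array([-2.55895730e-04,  5.89164056e-01,  8.08013383e-01, -1.47938396e-04]), 'force': array([-0.21803091,  0.15544743,  0.06859279]), 'ft_torque': array([-0.04090772, -0.04963912, -0.0200019 ]), 'width': 95.21128640371779}
[[297.31863964   0.         253.75227057]
 [  0.         297.31863964 185.52605646]
 [  0.           0.           1.        ]] [[ 9.41749898e-04 -9.68649229e-01 -2.48430642e-01  7.04958338e+01]
 [ 9.99999556e-01  9.23313174e-04  1.90728827e-04  1.32038630e+00]
 [ 4.46299533e-05 -2.48430711e-01  9.68649668e-01 -9.19486638e+01]
 [ 0.00000000e+00  0.00000000e+00  0.00000000e+00  1.00000000e+00]]
```

View pics/w1v.png

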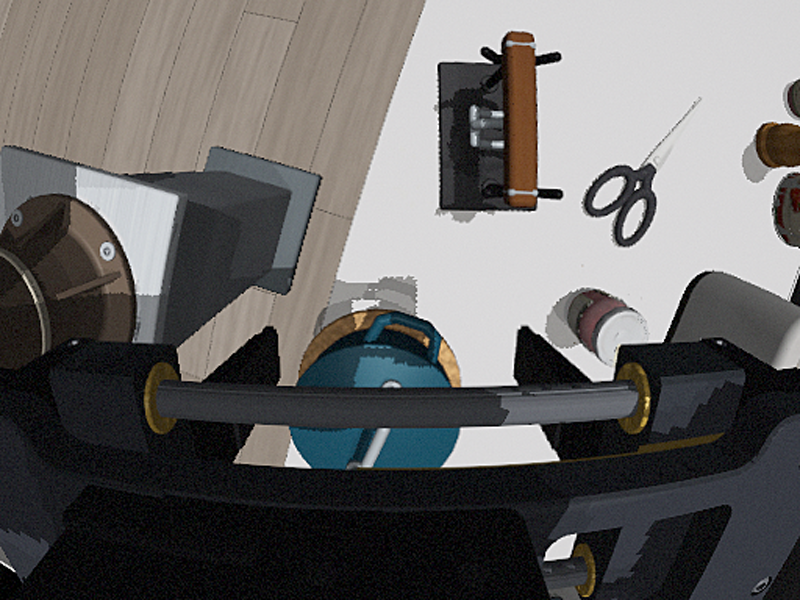

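The wrist view shows the grip from (521,32) to (521,207), the stand's foot around (488,137) and silver prong parts at (485,115)/(487,138). I'll test which way the hooks face by projecting both hypotheses.

```bash
cat >> h.py <<'E'
from scipy.spatial.transform import Rotation as Ro
def wcam(w,p,q):
    T=np.array(w['tool_from_camera']); R=Ro.from_quat([q[1],q[2],q[3],q[0]]).as_matrix()
    return R@T[:3,:3], R@T[:3,3]+p
def wproj(w,p,q,X):
    A,o=wcam(w,p,q); d=A.T@(np.array(X)-o); d/=np.linalg.norm(d); th=np.arccos(d[2]); e=d[:2]/np.hypot(*d[:2])
    return np.array([w['K'][0,2],w['K'][1,2]])+w['K'][0,0]*th*e
def wray(w,p,q,u,v):
    A,o=wcam(w,p,q); e=np.array([u-w['K'][0,2],v-w['K'][1,2]]); n=np.hypot(*e); th=n/w['K'][0,0]
    return o, A@np.array([*(np.sin(th)*e/n),np.cos(th)])
def wonz(w,p,q,u,v,z):
    o,d=wray(w,p,q,u,v); return o+d*(z-o[2])/d[2]
E
python3 - <<'E'
from h import *
w=dict(np.load('pics/w1.npz'));s=np.load('pics/w1s.npz');p,q=s['p'],s['q']
print('cam',wcam(w,p,q)[1])
h=cv2.cvtColor(w['frame'],cv2.COLOR_BGR2HSV).astype(int)
m=((h[...,0]<15)&(h[...,1]>110)&(h[...,2]>40)).astype(np.uint8); k=np.zeros_like(m);k[10:140,310:350]=m[10:140,310:350]
rc=cv2.minAreaRect(cv2.findNonZero(k));print(rc)
P=np.array([wonz(w,p,q,*u,143)[:2] for u in cv2.boxPoints(rc)]);print(P.round(1),P.mean(0))
d=np.array([wonz(w,p,q,*u,0)[:2] for u in [(440/800*512,62*.64),(440*.64,208*.64),(535*.64,209*.64)]]);print('foot corners',d.round(1))
c=np.array([440,309]);
for th in(.31,.31+np.pi):
    R=np.array([[np.cos(th),-np.sin(th)],[np.sin(th),np.cos(th)]])
    for nm,l in(('tip+',(20,14,-74.5)),('tip-',(20,-14,-74.5)),('back+',(-21,14,-70)),('grip',(0,0,13)),('gripend+',(0,65,13)),('gripend-',(0,-65,13)),('cradle+',(27,52,7)),('cradle-',(-27,52,7))):
        X=np.r_[c+R@l[:2],130+l[2]]; print(nm,(wproj(w,p,q,X)/.64).round())
E
```

```text
cam [369.98569924 246.24339618 463.90263286]
((333.69757080078125, 75.99189758300781), (112.13196563720703, 18.58013916015625), 89.33380126953125)
[[410.6 369.4]
 [430.3 378.3]
 [471.1 256.9]
 [450.9 249.4]] [440.72611928 313.51007599]
foot corners [[375.8 367.9]
 [421.7 226.7]
 [515.2 258.2]]
tip+ [517. 118.]
tip- [516. 149.]
back+ [472. 115.]
grip [520. 122.]
gripend+ [519.  34.]
gripend- [518. 214.]
cradle+ [553.  57.]
cradle- [480.  51.]
tip+ [472. 147.]
tip- [472. 116.]
back+ [519. 149.]
grip [520. 122.]
gripend+ [518. 214.]
gripend- [519.  34.]
cradle+ [480. 194.]
cradle- [552. 197.]
```

Run:
```python
from h import *
w=np.load('pics/w1.npz')['frame'][15:140,275:365]; s=np.load('pics/side0.npz')['frame'][270:380,240:320]
a=cv2.resize(w,(430,600),interpolation=2);b=cv2.resize(s,(370,509),interpolation=2);b=np.vstack([b,np.zeros((91,370,3),np.uint8)])
cv2.imwrite('pics/z1.png',np.clip(np.hstack([a,b]).astype(float)*1.3,0,255))
```

```text
[ WARN:0@0.465] global loadsave.cpp:1063 imwrite_ Unsupported depth image for selected encoder is fallbacked to CV_8U.
```

View pics/z1.png

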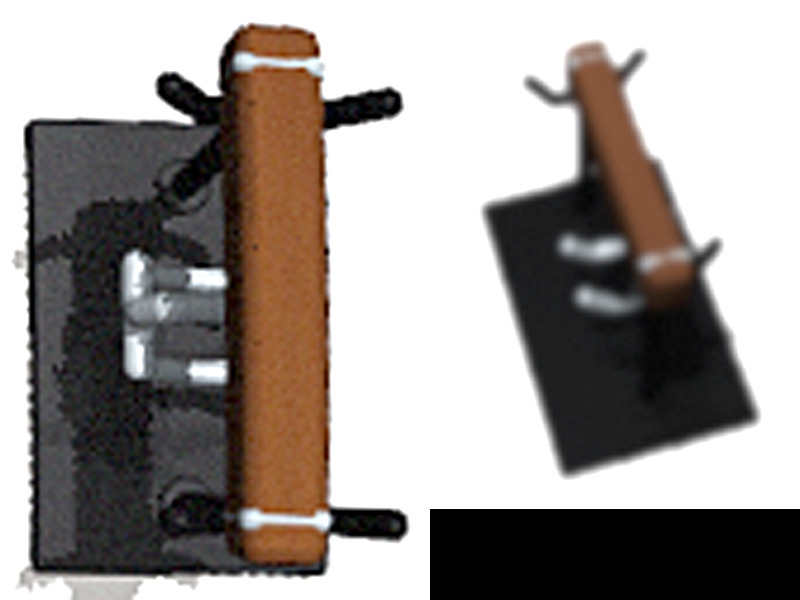

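The stem and crossbar are on the left (-x) side, and in the side view the upturned tips point left (+x). So the lifter faces +x at yaw ≈0.32, centred near (442,311). Moving in to grasp it.

```bash
python3 -m pendant '[[[20,45,0,0.01,95],[40,90,0,0.01,95],[51,135,-30,0.01,95],[51,135,-70,0.01,95],[51,135,-110,0.01,95],[51,135,-140,0.01,95],[51,135,-165,0.01,95],[51,135,-183,0.01,95],[51,135,-183,0.01,95],[51,135,-183,0.01,95],[51,135,-183,0.01,60],[51,135,-183,0.01,40],[51,135,-183,0.01,30],[51,135,-183,0.01,15],[51,135,-183,0.01,15],[51,135,-183,0.01,15],[51,135,-183,0.01,15],[51,135,-183,0.01,15]]]'
cat > lid.py <<'E'
from h import *
import sys
t=snap('top','t'+sys.argv[1]);s=snap('side','s'+sys.argv[1])
cv2.imwrite('pics/z'+sys.argv[1]+'.png',np.hstack([cv2.resize(t['frame'][180:300,160:290],(433,400),interpolation=2),cv2.resize(s['frame'][180:270,250:330],(356,400),interpolation=2)]))
E
python3 lid.py 2
```

```text
clock: 3.65
eef_pos: [441.6, 311.6, 189.3]
eef_rot: [0.0, 0.587, 0.81, 0.0]
force: [0.4, 0.1, -0.2]
width: 36.6
```

View pics/z2.png

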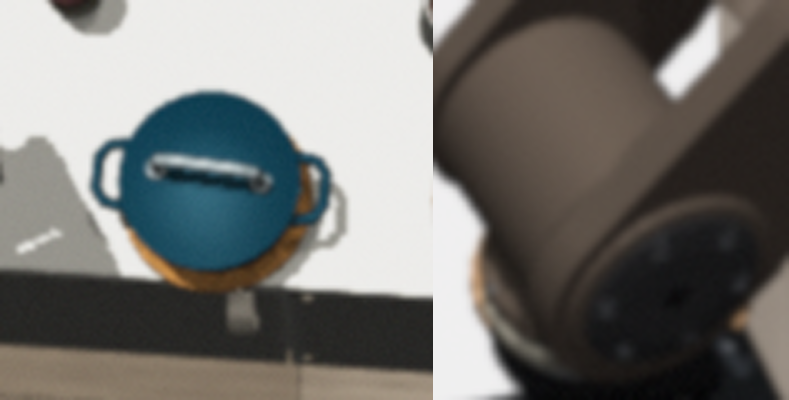

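The top crop shows the lid clear of the arm, with the loop from about (152,163) to (268,180) in the crop. The side view is blocked by the arm.

```bash
python3 -m pendant '[[[0,0,0,0,15],[0,0,0,0,15],[0,0,0,0,15],[0,0,0,0,15],[0,0,0,0,15],[0,0,0,0,15]]]'
python3 - <<'E'
from h import *
t=dict(np.load('pics/t2.npz'));h=cv2.cvtColor(t['frame'],cv2.COLOR_BGR2HSV).astype(int)
m=np.zeros(h.shape[:2],np.uint8); b=(slice(222,240),slice(202,244)); m[b]=((h[...,1]<120)&(h[...,2]>110))[b]
p=cv2.findNonZero(m)[:,0]; 
for z in(142,145):
    X=np.array([onz(t,*u,z)[:2] for u in p]); rc=cv2.minAreaRect(X.astype(np.float32)); 
    vx,vy,x0,y0=cv2.fitLine(X.astype(np.float32),cv2.DIST_HUBER,0,.01,.01).ravel(); print('loop',len(p),rc,np.arctan2(-vx*np.sign(vy),abs(vy)),x0,y0)
print([onz(t,*u,142)[:2].round(1).tolist() for u in((206.5,229),(240.4,233.4))])
m=((h[...,0]>85)&(h[...,0]<115)&(h[...,1]>120)).astype(np.uint8); m[:,:150]=0;m[:200]=0;m[270:]=0;m[:,270:]=0
m=cv2.morphologyEx(m,cv2.MORPH_CLOSE,np.ones((11,11)));m=cv2.morphologyEx(m,cv2.MORPH_OPEN,cv2.getStructuringElement(2,(25,25)))
c=max(cv2.findContours(m,0,1)[0],key=len)[:,0]
for z in(87,91):
    X=np.array([onz(t,*u,z)[:2] for u in c],np.float32);print('lid',cv2.minEnclosingCircle(X),cv2.fitEllipse(X))
E
```

```text
clock: 4.35
eef_pos: [441.6, 311.6, 189.3]
eef_rot: [0.0, 0.587, 0.81, 0.0]
force: [0.3, -0.4, 0.7]
width: 21.7
loop 149 ((414.4812316894531, 23.864742279052734), (21.412233352661133, 108.44389343261719), 2.029240369796753) -0.035896022 416.60983 28.744905
loop 149 ((413.7924499511719, 23.621776580810547), (21.36521339416504, 108.20562744140625), 2.029240131378174) -0.03591593 415.91626 28.49162
[[413.9, 68.2], [407.4, -28.9]]
lid ((412.97296142578125, 27.539493560791016), 89.64445495605469) ((415.4234313964844, 26.626375198364258), (151.2877960205078, 169.3638153076172), 175.63803100585938)
lid ((412.0943603515625, 27.21773910522461), 89.39202117919922) ((414.5379333496094, 26.307191848754883), (150.86178588867188, 168.88690185546875), 175.63803100585938)
```

Grasped (21.7 mm). Next I'll lift it straight out, then cross high over the lid to a viewpoint on its -y side for a close look at the loop.

```bash
python3 -m pendant '[[[0,0,15,0,15],[0,0,35,0,15],[0,0,65,0,15],[0,0,100,0,15],[0,0,135,0,15],[0,-20,150,-0.05,15],[-2,-60,150,-0.12,15],[-6,-105,150,-0.2,15],[-10,-150,150,-0.28,15],[-14,-195,150,-0.36,15],[-18,-240,150,-0.38,15],[-22,-285,150,-0.38,15],[-22,-330,150,-0.38,15],[-22,-375,150,-0.38,15],[-22,-405,150,-0.38,15],[-22,-421,150,-0.38,15],[-22,-421,150,-0.38,15],[-22,-421,150,-0.38,15],[-22,-421,150,-0.38,15]]]'
python3 - <<'E'
from h import *
st=sensors.state()
w=snap('wrist','w2');np.savez('pics/w2s.npz',p=st['eef_pos'],q=st['eef_rot']);snap('side','s3');print(st['width'],st['force'])
cv2.imwrite('pics/w2v.png',cv2.resize(w['frame'],(800,600),interpolation=2))
E
```

```text
clock: 6.25
eef_pos: [419.5, -108.6, 339.2]
eef_rot: [-0.0, 0.729, 0.685, 0.0]
force: [-0.0, 0.4, -1.9]
width: 21.8
21.797309888341257 [-0.00270026  0.42058565 -1.85429294]
```

View pics/w2v.png

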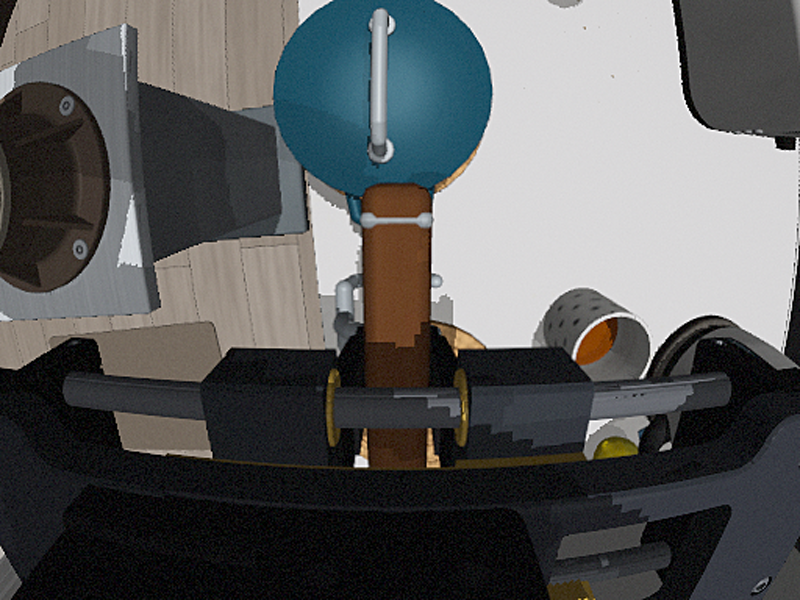

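The wrist view shows the loop bar from (380,12) to (379,150), the lid from column 274 to 492, the grip's end at (398,188) and the prong tips open towards the right (+x).

Run:
```python
from h import *
w=dict(np.load('pics/w2.npz'));s=np.load('pics/w2s.npz');p,q=s['p'],s['q'];Z=lambda u,v,z:wonz(w,p,q,u*.64,v*.64,z)[:2]
h=cv2.cvtColor(w['frame'],cv2.COLOR_BGR2HSV).astype(int);print('cam',wcam(w,p,q)[1].round(1),'tool y yaw',2*np.arctan2(q[2],q[1])-np.pi/2)
# bar: per-row bright low-sat centre, rows 20..90 of 384
rows=[];W=[]
for v in range(15,88,3):
    u=np.where((h[v,225:262,1]<110)&(h[v,225:262,2]>90))[0]+225
    if len(u): rows.append(wonz(w,p,q,u.mean(),v,142)[:2]);W.append(len(u))
rows=np.array(rows);print(W);k=slice(3,-3);f=np.polyfit(rows[k,1],rows[k,0],1);print('bar yaw',-np.arctan(f[0]),'x at y=25',np.polyval(f,25), 'x@0,50',np.polyval(f,[0,50]))
print('bar ends z142',Z(380,10,142),Z(379,148,142),'z147',Z(380,10,147),Z(379,148,147),'washers z100',Z(382,22,100),Z(380,150,100))
m=((h[...,0]>85)&(h[...,0]<115)&(h[...,1]>100)).astype(np.uint8);m[118:]=0;m[:,:165]=0;m[:,320:]=0
m=cv2.morphologyEx(m,cv2.MORPH_CLOSE,np.ones((15,15)))
c=max(cv2.findContours(m,0,1)[0],key=len)[:,0]; c=c[(c[:,1]>3)&(c[:,1]<110)&((c[:,0]<218)|(c[:,0]>268)|(c[:,1]<2))]
from scipy.optimize import least_squares
for z in(87,89,92):
    X=np.array([wonz(w,p,q,*u,z)[:2] for u in c]);r_=least_squares(lambda a:np.hypot(X[:,0]-a[0],X[:,1]-a[1])-a[2],[415,25,80],loss='soft_l1');print('lid circle',z,r_.x,len(X))
m=((h[...,0]<15)&(h[...,1]>110)&(h[...,2]>40)).astype(np.uint8)
print('grip end',Z(398,186,293),'grip edges at v=250',Z(363,250,293),Z(431,250,293),'TCP',p)
print('tip right',Z(437,281,280-74.5),'back',Z(345,283,280-86))
```

```text
cam [424.8 -37.9 431.2] tool y yaw -0.06227549988520398
[16, 16, 12, 10, 10, 10, 10, 10, 10, 10, 10, 10, 12, 11, 11, 11, 11, 12, 11, 11, 11, 11, 11, 10, 10]
bar yaw -0.06766547354068492 x at y=25 417.7076501033621 x@0,50 [416.01342674 419.40187346]
bar ends z142 [421.0053067   68.69821234] [415.01866536 -21.42917768] z147 [421.07134907  66.85495263] [415.18822725 -21.71397681] washers z100 [421.32723537  74.46914011] [414.20635631 -20.51258738]
lid circle 87 [417.34578406  26.29624682  80.7922883 ] 217
lid circle 89 [417.38923171  25.92336147  80.32288522] 217
lid circle 92 [417.45440324  25.36403326  79.61878032] 217
grip end [425.0109109 -41.6794027] grip edges at v=250 [413.30554513 -60.21716997] [433.77875182 -61.47242268] TCP [ 419.5163066  -108.59596394  339.19116702]
tip right [441.74549946 -92.2702611 ] back [394.18747889 -93.14783827]
```

The lid centre is (417.5,26), its flange z 87 is consistent and the loop yaw is -0.067. The lifter sits about 2 mm off along the grip. Moving to the pre-hook pose behind the bar, still high, to check reach.

```bash
python3 -m pendant '[[[-10,40,0,-0.005,15],[-20,80,0,-0.005,15],[-32,115,0,-0.005,15],[-41,135,0,-0.005,15],[-41,135,0,-0.005,15],[-41,135,0,-0.005,15],[-41,135,0,-0.005,15]]]'
python3 -c "
from h import *
print(sensors.state()['q'])"
```

```text
clock: 7.05
eef_pos: [379.0, 25.4, 339.3]
eef_rot: [0.0, 0.731, 0.683, 0.0]
force: [0.3, -0.1, -1.5]
width: 21.9
[-1.07417125e-01  7.43497640e-02  2.03642920e+00 -1.62806378e-04
  1.03033014e+00 -3.95362494e-02]
```

```bash
python3 -m pendant '[[[0,0,-20,0,15],[0,0,-40,0,15],[0,0,-55,0,15],[0,0,-65,0,15],[0,0,-72,0,15],[0,0,-76,0,15],[0,0,-76,0,15],[0,0,-76,0,15]]]'
python3 - <<'E'
from h import *
st=sensors.state();w=snap('wrist','w4');np.savez('pics/w4s.npz',p=st['eef_pos'],q=st['eef_rot']);s=snap('side','s4')
cv2.imwrite('pics/z4.png',np.hstack([cv2.resize(s['frame'][165:275,240:340],(545,600),interpolation=2)]))
E
```

```text
clock: 7.85
eef_pos: [378.9, 25.5, 263.5]
eef_rot: [0.0, 0.731, 0.683, 0.0]
force: [0.8, 0.2, -2.7]
width: 21.9
```

View pics/z4.png

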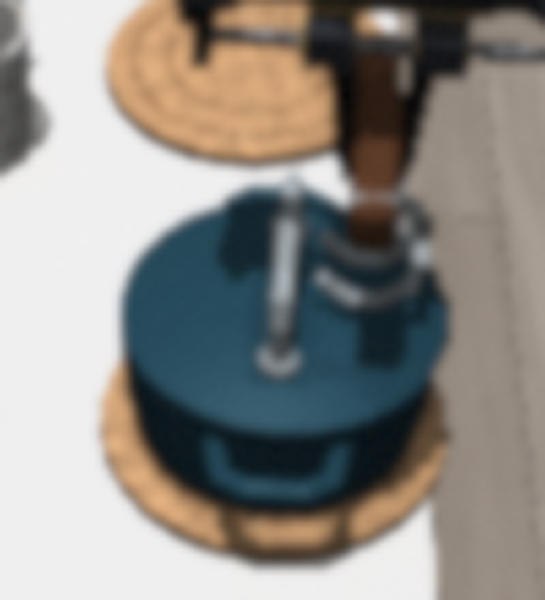

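The side view shows the prongs behind the bar and clear of it. The near tip is at crop (318,272) and the bar runs from (290,190) to (278,350). Moving forward under the loop.

```bash
python3 -m pendant '[[[6,-0.4,0,0,15],[12,-0.8,0,0,15],[18,-1.2,0,0,15],[24,-1.6,0,0,15],[30,-2,0,0,15],[35,-2.3,0,0,15],[38,-2.5,0,0,15],[38,-2.5,0,0,15],[38,-2.5,0,0,15]]]'
python3 -m pendant '[[[0,0,4,0,15],[0,0,8,0,15],[0,0,12,0,15],[0,0,16,0,15],[0,0,19,0,15],[0,0,19,0,15],[0,0,19,0,15]]]'
```

```text
clock: 8.85
eef_pos: [416.5, 23.1, 263.2]
eef_rot: [-0.0, 0.731, 0.683, -0.0]
force: [-0.2, -0.0, -1.5]
width: 22.2
clock: 9.55
eef_pos: [416.6, 23.1, 282.3]
eef_rot: [0.0, 0.731, 0.683, 0.0]
force: [-0.3, -0.3, -2.0]
width: 21.9
```

```bash
python3 -m pendant '[[[0,0,2,0,15],[0,0,4,0,15],[0,0,6,0,15],[0,0,8,0,15],[0,0,10,0,15],[0,0,12,0,15],[0,0,12,0,15],[0,0,12,0,15]]]'
python3 - <<'E'
from h import *
s=snap('side','s5')
cv2.imwrite('pics/z5.png',np.hstack([cv2.resize(s['frame'][150:275,240:340],(480,600),interpolation=2)]))
E
```

```text
clock: 10.35
eef_pos: [416.6, 23.1, 294.3]
eef_rot: [0.0, 0.731, 0.683, 0.0]
force: [0.0, 0.5, -7.2]
width: 21.9
```

View pics/z5.png

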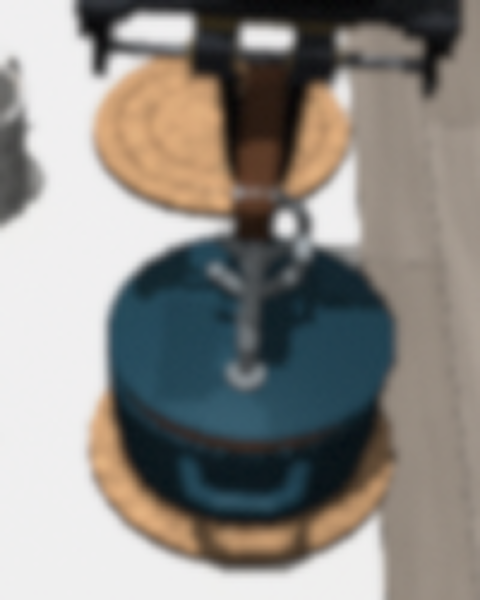

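The lid hangs level with a gap to the rim visible, and force is -7.2 N as expected. I'll lift further and re-measure the trivet with the arm out of the way.

```bash
python3 -m pendant '[[[0,0,2,0,15],[0,0,5,0,15],[0,0,10,0,15],[0,0,16,0,15],[0,0,22,0,15],[0,0,28,0,15],[0,0,34,0,15],[0,0,40,0,15],[0,0,45,0,15],[0,0,48,0,15],[0,0,50,0,15],[0,0,50,0,15],[0,0,50,0,15],[0,0,50,0,15]]]'
python3 - <<'E'
from h import *
t=snap('top','t6');s=snap('side','s6')
for c,nm in((t,'top'),(s,'side')):
    P=proj(c,[431,-264,12]);print(nm,P)
    h=cv2.cvtColor(c['frame'],cv2.COLOR_BGR2HSV).astype(int)
    m=((h[...,0]>5)&(h[...,0]<22)&(h[...,1]>60)&(h[...,2]>90)).astype(np.uint8);x,y=P.astype(int);k=np.zeros_like(m);k[max(0,y-45):y+45,x-45:x+45]=m[max(0,y-45):y+45,x-45:x+45]
    k=cv2.morphologyEx(k,cv2.MORPH_CLOSE,np.ones((5,5)))
    C=max(cv2.findContours(k,0,1)[0],key=len)[:,0]; X=np.array([onz(c,*u,12)[:2] for u in C],np.float32); print(len(X),cv2.minEnclosingCircle(X),cv2.fitEllipse(X), X.min(0),X.max(0))
s0=dict(np.load('pics/side0.npz'))
cv2.imwrite('pics/z6.png',np.hstack([cv2.resize(t['frame'][150:280,150:350],(480,312),interpolation=2),cv2.resize(s['frame'][110:275,220:340],(227,312),interpolation=2)]))
E
```

```text
clock: 11.8
eef_pos: [416.6, 23.1, 344.0]
eef_rot: [-0.0, 0.731, 0.683, -0.0]
force: [0.3, 0.4, -6.9]
width: 22.0
top [317.94197964 240.08363332]
159 ((430.84808349609375, -266.45989990234375), 89.19415283203125) ((430.8216247558594, -266.66827392578125), (174.93458557128906, 175.8164825439453), 68.32421112060547) [ 341.692   -353.75867] [ 518.8769  -177.69708]
side [285.59874282 176.52496061]
155 ((431.84356689453125, -266.4624938964844), 90.29528045654297) ((439.51531982421875, -273.3864440917969), (144.0982666015625, 177.93580627441406), 94.53507995605469) [ 342.63437 -356.59445] [ 517.37463 -193.18431]
```

View pics/z6.png

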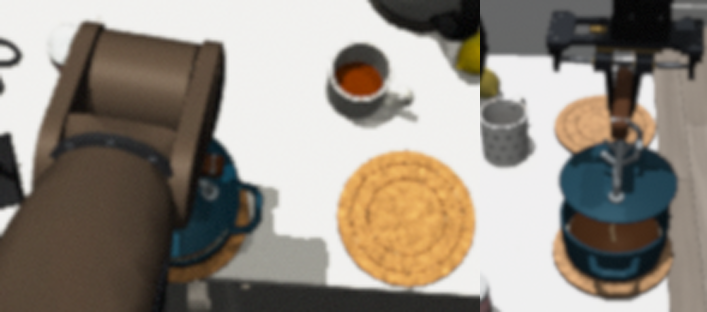

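The top view shows the full trivet, centre (431,-266). The side view shows the lid hanging level above the open casserole. Carrying it over slowly, along the bar.

```bash
python3 -m pendant '[[[0,-2,0,0,15],[0,-6,0,0,15],[0.5,-12,0,0,15],[1,-20,0,0,15],[2,-30,0,0,15],[2.5,-42,0,0,15],[3,-55,0,0,15],[3.5,-69,0,0,15],[4,-83,0,0,15],[4.5,-97,0,0,15],[5,-111,0,0,15],[5.7,-125,0,0,15],[6.4,-139,0,0,15],[7,-153,0,0,15],[7.6,-167,0,0,15],[8.3,-181,0,0,15],[9,-195,0,0,15],[9.6,-209,0,0,15],[10.2,-223,0,0,15],[10.8,-236,0,0,15]]]'
python3 -m pendant '[[[0.6,-12,0,0,15],[1.2,-23,0,0,15],[1.7,-33,0,0,15],[2.1,-41,0,0,15],[2.4,-47,0,0,15],[2.5,-52,0,0,15],[2.5,-55,0,0,15],[2.5,-56,0,0,15],[2.5,-56,0,0,15],[2.5,-56,0,0,15],[2.5,-56,0,0,15],[2.5,-56,0,0,15]]]'
python3 - <<'E'
from h import *
st=sensors.state();t=snap('top','t7');s=snap('side','s7');w=snap('wrist','w7');np.savez('pics/w7s.npz',p=st['eef_pos'],q=st['eef_rot'])
a=cv2.resize(s['frame'][90:220,220:350],(400,400),interpolation=2);b=cv2.resize(t['frame'][170:300,240:370],(400,400),interpolation=2);cv2.imwrite('pics/z7.png',np.hstack([a,b]))
E
```

```text
clock: 13.9
eef_pos: [427.5, -214.1, 344.2]
eef_rot: [0.0, 0.731, 0.683, 0.0]
force: [1.0, -0.5, -6.8]
width: 22.2
clock: 15.1
eef_pos: [430.0, -268.7, 344.3]
eef_rot: [0.0, 0.731, 0.683, 0.0]
force: [-0.1, 0.0, -8.1]
width: 21.5
```

View pics/z7.png

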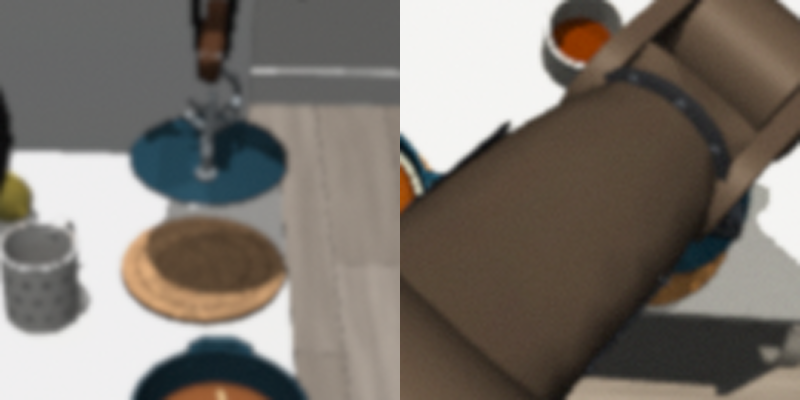

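```bash
python3 - <<'E'
from h import *
s=dict(np.load('pics/s7.npz'));h=cv2.cvtColor(s['frame'],cv2.COLOR_BGR2HSV).astype(int)
m=((h[...,0]>85)&(h[...,0]<115)&(h[...,1]>100)).astype(np.uint8);k=np.zeros_like(m);k[120:160,258:318]=m[120:160,258:318];k=cv2.morphologyEx(k,cv2.MORPH_CLOSE,np.ones((9,9)))
C=max(cv2.findContours(k,0,1)[0],key=len)[:,0]
for z in(149,152):
    X=np.array([onz(s,*u,z)[:2] for u in C],np.float32);print(cv2.minEnclosingCircle(X),cv2.fitEllipse(X),X.min(0),X.max(0))
E
python3 -m pendant '[[[0,0,-2,0,15],[0,0,-6,0,15],[0,0,-12,0,15],[0,0,-20,0,15],[0,0,-29,0,15],[0,0,-38,0,15],[0,0,-47,0,15],[0,0,-56,0,15],[0,0,-65,0,15],[0,0,-74,0,15],[0,0,-83,0,15],[0,0,-91,0,15],[0,0,-98,0,15],[0,0,-104,0,15],[0,0,-109,0,15],[0,0,-113,0,15],[0,0,-116,0,15],[0,0,-118,0,15],[0,0,-120,0,15],[0,0,-120,0,15]]]'
```

```text
((431.1594543457031, -269.3342590332031), 76.74302673339844) ((430.0586853027344, -266.3745422363281), (135.3161163330078, 152.9030303955078), 80.210205078125) [ 355.62622 -339.3047 ] [ 506.2356  -196.12749]
((431.2442321777344, -264.85491943359375), 76.41865539550781) ((430.14825439453125, -261.9075927734375), (134.74432373046875, 152.2569122314453), 80.21021270751953) [ 356.0303  -334.52957] [ 506.00327 -191.95738]
clock: 17.25
eef_pos: [429.9, -268.9, 224.2]
eef_rot: [-0.0, 0.731, 0.683, 0.0]
force: [0.0, 1.3, -7.0]
width: 22.1
```

Lid measured at about (431,-266), over the trivet centre. Now the final lowering: contact expected near -11, then 10 mm more to free the saddle.

```bash
python3 -m pendant '[[[0,0,-2,0,15],[0,0,-4,0,15],[0,0,-6,0,15],[0,0,-8,0,15],[0,0,-10,0,15],[0,0,-12,0,15],[0,0,-14,0,15],[0,0,-16,0,15],[0,0,-16,0,15],[0,0,-16,0,15]]]'
```

```text
clock: 18.25
eef_pos: [430.0, -268.9, 208.3]
eef_rot: [0.0, 0.731, 0.683, 0.0]
force: [0.3, -0.1, -1.4]
width: 21.9
```

```bash
python3 -m pendant '[[[0,0,-5,0,15],[0,0,-10,0,15],[0,0,-14,0,15],[0,0,-14,0,15],[0,0,-14,0,15]]]'
python3 -m pendant '[[[-6,0.4,0,0,15],[-12,0.8,0,0,15],[-18,1.2,0,0,15],[-24,1.6,0,0,15],[-30,2,0,0,15],[-36,2.4,0,0,15],[-42,2.8,0,0,15],[-46,3,0,0,15],[-46,3,0,0,15],[-46,3,0,0,15]]]'
python3 - <<'E'
from h import *
s=snap('side','s8');cv2.imwrite('pics/z8.png',cv2.resize(s['frame'][90:240,220:370],(600,600),interpolation=2))
E
```

```text
clock: 18.75
eef_pos: [429.9, -268.9, 194.1]
eef_rot: [-0.0, 0.731, 0.683, 0.0]
force: [0.1, -0.5, -2.5]
width: 21.6
clock: 19.75
eef_pos: [384.0, -266.0, 194.3]
eef_rot: [0.0, 0.731, 0.683, 0.0]
force: [-0.3, 0.5, -1.7]
width: 21.7
```

View pics/z8.png

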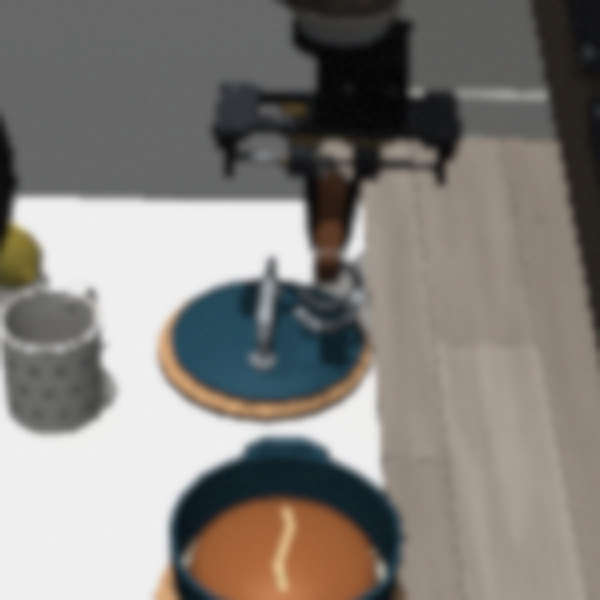

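The lid lies centred on the trivet and the prongs are clear behind the bar. Going up and back to the stand: net return from here is (+57.7, +577.5, -5) with a +0.385 turn.

```bash
python3 -m pendant '[[[0,0,20,0,15],[0,0,55,0,15],[0,0,95,0,15],[0,0,130,0,15],[5,30,145,0,15],[10,70,145,0.03,15],[15,115,145,0.06,15],[20,160,145,0.1,15],[25,205,145,0.14,15],[30,250,145,0.18,15],[35,295,145,0.22,15],[40,340,145,0.26,15],[45,385,145,0.3,15],[49,430,145,0.34,15],[53,475,145,0.37,15],[56,515,145,0.385,15],[57.7,550,145,0.385,15],[57.7,570,145,0.385,15],[57.7,577.5,145,0.385,15],[57.7,577.5,145,0.385,15]]]'
python3 -m pendant '[[[0,0,0,0,15],[0,0,-30,0,15],[0,0,-65,0,15],[0,0,-95,0,15],[0,0,-110,0,15],[0,0,-110,0,15],[0,0,-110,0,15]]]'
python3 - <<'E'
from h import *
t=snap('top','t9');s=snap('side','s9');st=sensors.state();w=snap('wrist','w9')
cv2.imwrite('pics/z9.png',cv2.resize(s['frame'][230:380,220:350],(520,600),interpolation=2))
E
```

```text
clock: 21.8
eef_pos: [441.4, 312.2, 338.9]
eef_rot: [-0.0, 0.586, 0.81, -0.0]
force: [-0.2, -0.7, -1.6]
width: 22.3
clock: 22.5
eef_pos: [442.1, 311.0, 229.9]
eef_rot: [0.0, 0.587, 0.81, 0.0]
force: [0.5, 0.3, -2.6]
width: 21.9
```

View pics/z9.png

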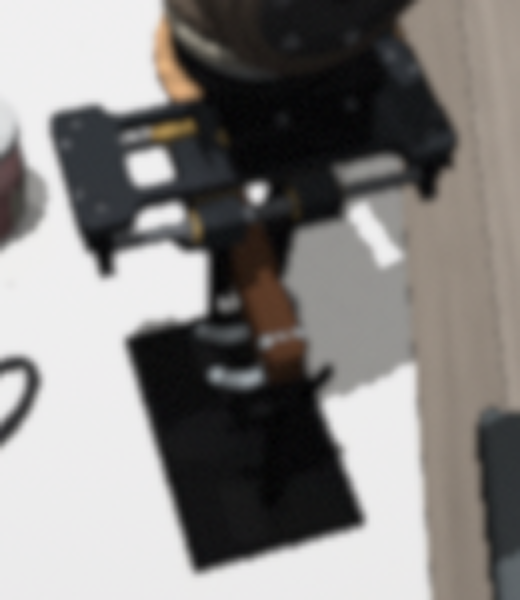

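The lifter is above the stand, with the grip over the cradles and the prongs between the uprights. Descending slowly.

```bash
python3 -m pendant '[[[0,0,-6,0,15],[0,0,-12,0,15],[0,0,-18,0,15],[0,0,-24,0,15],[0,0,-29,0,15],[0,0,-34,0,15],[0,0,-38,0,15],[0,0,-40,0,15],[0,0,-40,0,15],[0,0,-40,0,15]]]'
```

```text
clock: 23.65
eef_pos: [441.6, 311.6, 189.4]
eef_rot: [0.0, 0.587, 0.81, 0.0]
force: [-0.2, -0.0, -0.8]
width: 22.0
```

```bash
python3 -m pendant '[[[0,0,0,0,30],[0,0,0,0,50],[0,0,0,0,70],[0,0,0,0,95],[0,0,0,0,95],[0,0,0,0,95],[0,0,0,0,95],[0,0,0,0,95],[0,0,0,0,95],[0,0,0,0,95],[0,0,0,0,95],[0,0,0,0,95],[0,0,0,0,95],[0,0,0,0,95],[0,0,0,0,95]]]'
python3 -m pendant '[[[0,0,10,0,95],[0,0,30,0,95],[0,0,60,0,95],[0,0,100,0,95],[0,0,140,0,95],[-40,-40,180,0,95],[-50,-90,185,0,95],[-51,-135,183,-0.01,95],[-51,-135,183,-0.01,95],[-51,-135,183,-0.01,95],[-51,-135,183,-0.01,95]]]'
python3 - <<'E'
from h import *
t=snap('top','t10');s=snap('side','s10');st=sensors.state();w=snap('wrist','w10');p,q=st['eef_pos'],st['eef_rot']
h=cv2.cvtColor(w['frame'],cv2.COLOR_BGR2HSV).astype(int)
m=((h[...,0]<15)&(h[...,1]>110)&(h[...,2]>40)).astype(np.uint8); k=np.zeros_like(m);k[10:140,310:350]=m[10:140,310:350]
P=np.array([wonz(w,p,q,*u,143)[:2] for u in cv2.boxPoints(cv2.minAreaRect(cv2.findNonZero(k)))]);print('grip now',P.mean(0),'before 440.7 313.5')
def circ(c,X,z,hl,nm,r=45):
    P=proj(c,X);h=cv2.cvtColor(c['frame'],cv2.COLOR_BGR2HSV).astype(int);m=((h[...,0]>hl[0])&(h[...,0]<hl[1])&(h[...,1]>80)).astype(np.uint8);x,y=P.astype(int);k=np.zeros_like(m);sl=(slice(max(0,y-r),y+r),slice(x-r,x+r));k[sl]=m[sl]
    k=cv2.morphologyEx(k,cv2.MORPH_CLOSE,np.ones((11,11)));C=max(cv2.findContours(k,0,1)[0],key=len)[:,0];A=np.array([onz(c,*u,z)[:2] for u in C],np.float32);print(nm,cv2.minEnclosingCircle(A))
circ(t,[431,-266,18],18,(85,115),'lid top');circ(s,[431,-266,18],18,(85,115),'lid side',35)
a=cv2.resize(w['frame'][10:140,270:370],(308,400),interpolation=2);b=cv2.resize(t['frame'][150:280,200:360],(490,400),interpolation=2);cv2.imwrite('pics/z10.png',np.hstack([a,b]))
E
```

```text
clock: 25.15
eef_pos: [441.6, 311.6, 189.3]
eef_rot: [0.0, 0.587, 0.81, 0.0]
force: [0.1, 0.2, -0.5]
width: 95.2
clock: 26.25
eef_pos: [391.0, 177.1, 372.6]
eef_rot: [0.0, 0.591, 0.807, 0.0]
force: [-0.1, -0.3, -0.4]
width: 95.1
grip now [440.76650368 313.07455808] before 440.7 313.5
lid top ((429.819580078125, -265.6683349609375), 78.325927734375)
lid side ((382.4300231933594, -265.97076416015625), 73.00269317626953)
```

The grip reads within 0.5 mm of its original position, and the lid is within 2 mm of the trivet centre. Handing in.

```bash
python3 -c "
from cell import r
print(r.sign_off())"
```

```text
the job is handed in; nothing more can be done
None
```

The lid is on the middle of the empty cork trivet and the lifter hangs back in its stand. I handed the job in at about 26 s, inside the 70 s limit; the hand-in gives no verdict.

I gripped the lifter, hooked both prongs under the loop, and lifted the lid. It looked level in the side views, and the force matched its weight. I then carried it along its bar, lowered it slowly, drew the prongs out and put the lifter back at the pose it was taken from.

**Last checks:**
- **Lid:** the top view puts its centre at (430, -266) mm, against (431, -266) for the trivet. Only the tool force falling back to the lifter's weight and one side picture show it lying flat; I did not measure its angle.
- **Lifter:** the grip was within 0.5 mm of where it hung at the start. The gripper was open and raised clear.
- **Disagreed:** the final side-view fit of the lid gave x = 382. I put this down to the arm and gripper blocking part of that view, as they had in earlier side views, but I did not confirm it.
- **Not checked:** I had used all 12 pictures, so the last combined one could not be viewed. I did not re-measure the casserole, mug, jar or lemon at the end. Tool forces gave no sign of a bump, and nothing looked moved in the later side views that showed the casserole, mug and lemon; the jar was barely in view there.

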